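Bed a thread pitch leaf in a press screw and check it for rocking

TASK

Gauge the press screw that is clamped in the inspection stand: take the comb leaf with the coarser teeth (the screw's own 14 mm pitch), lay it on the stand's flat rest with its teeth toward the screw, and gently slide and feel along the thread until every tooth drops fully home. Then let go and press lightly on the leaf's back edge, first near its left end and then near its right end, to make sure that it does not rock. Leave it lying flat in the thread, and leave the finer leaf and the other things on the bench where they are.

Things in the scene. Friction and masses are not known exactly. Their poses are not given: they have to be found in the camera images.
- leaf_coarse: Comb leaf to use: 6 mm steel plate with 4 teeth at 14 mm pitch, about 0.18 kg, lying on the bench, grip up. Origin on the underside; x points toward the teeth, y along the tooth row, z up. Plate x -25 to +22 mm, y +-31 mm; teeth from x = 22 to 28 mm, centred at y = +-7 and +-21 mm, 7.2 mm wide at the root, 4 mm at the tip.
- leaf_coarse_grip (a point): Centre of the coarse leaf's wooden bar grip, at x = -2, y = 0, z = 23 mm in the leaf's frame. The bar is 14 mm wide in the leaf's y, 42 mm long in its x, and reaches from the plate's top (z 6 mm) to z 40 mm.
- leaf_coarse_root (a point): Point on the coarse leaf's underside on the line of its tooth roots, middle of the row: 22 mm ahead of the leaf's origin along its x.
- leaf_coarse_back (a point): Middle of the coarse leaf's straight back edge: x = -25, y = 0, z = 3 mm in the leaf's frame. The edge runs 31 mm to either side; with the teeth pointing away from the operator its left end is at y = +31 mm.
- leaf_fine: The other comb leaf, which does not fit this screw and stays where it is: same plate, grip and frame as the coarse leaf, but 7 smaller teeth at 8 mm pitch, from x = 22 to 25.6 mm.
- stand: Inspection stand, fixed to the bench: grey base plate 10 mm thick (x -71.5 to +43.5 mm, y +-95 mm) with two dark V-blocks and clamp bridges (y +-53 to +-79 mm, x +-26 mm, up to z = 92 mm) that hold a steel press screw along y. Origin on the bench under the middle of the screw; x points from the rest across the screw, away from the operator, y along the screw to the left, z up.
- stand_axis (a point): Point on the press screw's axis, middle of its thread: x = 0, y = 0, z = 50 mm in the stand's frame. Right-hand trapezoidal thread of 14 mm pitch, y +-45 mm: crest radius 19 mm, root radius 12 mm, crests 5 mm wide, grooves 9 mm wide at the mouth. It was clamped at an arbitrary turn, so where its ridges face the rest differs each time. It does not move under light forces.
- rest_mid (a point): Middle of the top edge, on the screw's side, of the flat steel rest: x = -21.5, y = 0, z = 47 mm in the stand's frame. The rest's top spans x -57 to -21.5 mm, y +-50 mm; behind it is only the base plate. Fully home, a leaf's root line lies on the crests at stand x = -19 mm and its back edge overhangs the rest by 9 mm; teeth that meet crests stop it 6 mm short.
- whetstone: Grey whetstone 45x140x20 mm lying on the bench; bystander. Origin: centre of its underside.
- pencil: Pencil, 142 mm long, 8 mm thick, lying on the bench; bystander. Origin: its middle, underside.
- gouge_b: Carving gouge with a dark handle, 200 mm long, 23 mm thick, lying on the bench; bystander. Origin: its middle, underside.
- colour_cup: Small pale cup, 65 mm across, 48 mm high, standing on the bench; bystander. Origin: centre of its underside.
Not all that is in view belongs to the job. Leave any orange or red look-alike of the leaf_coarse alone.

How it is judged:
On the way, in this order (a step that is already met when the one before it is completed fails the run):
1. the coarse leaf lies flat on the rest with its teeth fully home in the thread (x of leaf_coarse_root in the frame of stand above -0.0205 m and z of leaf_coarse_root in the frame of stand between 0.0455 and 0.0485 m and y of leaf_coarse_root in the frame of stand between -0.02 and 0.02 m and angle between the x axis of leaf_coarse and the x axis of stand, either way round below 0.03 rad and angle between leaf_coarse's own z axis and vertical below 0.03 rad), for 0.3 s.
2. with the leaf bedded, its back edge is pressed near the left end and it stays home (all of step 1 and contact force between the fingers and leaf_coarse above 1 N and x of the grasp point in the frame of leaf_coarse below -0.015 m and y of the grasp point in the frame of leaf_coarse above 0.01 m), for 0.1 s.
3. then its back edge is pressed near the right end and it stays home (all of step 1 and contact force between the fingers and leaf_coarse above 1 N and x of the grasp point in the frame of leaf_coarse below -0.015 m and y of the grasp point in the frame of leaf_coarse below -0.01 m), for 0.1 s.
At the end, for the whole second after the job is handed in: The coarse leaf lies at rest, let go, flat on the stand's rest (within 0.03 rad of level, underside within 1.5 mm of the rest's top), its tooth roots within 1.5 mm of the thread crests, its tooth row parallel to the screw within 0.03 rad and its middle within 20 mm of the middle of the rest (all of step 1 and linear speed of leaf_coarse below 0.01 m/s); the robot touches nothing.
It fails at once if the coarse leaf is forced against the stand or screw with more than 40 N (contact force between leaf_coarse and stand above 40 N).
It fails at once if the robot strikes or pushes the stand with more than 40 N (contact force between the arm and stand above 40 N).
It fails at once if the finer leaf is shifted by more than 20 mm (distance of leaf_fine from where it was at the start of the episode above 0.02 m).
It fails at once if the gouge, whetstone, pencil or colour cup is shifted by more than 20 mm (distance of any of gouge_b, whetstone, pencil, colour_cup from where it was at the start of the episode above 0.02 m).
It also fails if it takes over 67 s, if anything falls off the work surface, if the arm or the gripper's body presses on something with over 40 N, if the wrist force passes 120 N, or if a joint passes its speed limit or range.

ROBOT

A 6-joint arm with a two-finger parallel gripper is mounted at the origin on a cart in front of the work surface, level with it; the furniture and walls round the work are solid. World frame = base frame: x ahead of the robot, y to its left, z up, the work surface at z = 0. Lengths are in m, angles in rad, forces in N, time in s.
With the tool pointing down it reaches from about 0.3 to 0.875 m from the base axis. Payload 6.4 kg.
Tool frame: the origin (TCP) lies at the very end of the fingers, on their centre line; the grasp point (between the pads) lies grip_point_offset behind it (grip_point_offset is the distance from the TCP to the grasp point, in m); y points along the fingers, x is the direction in which the jaws open and shut, and the axes are right-handed (so a half turn about y gives the same grasp; the last joint's range is limited). The gripper opens to 85 mm and grips with 20 to 120 N. Pads are 22 mm wide; open, the fingers measure 114 mm over their backs; the gripper's body (76 mm by 85 mm) begins 54 mm behind the grasp point. The pads swing forward as they close: fully open they stand 13 mm farther back than shut.
Start: joints at [-1.417, 0.181, 1.607, -0, 1.354, -0.206], TCP at [0.202, -0.538, 0.231] pointing down, gripper open.
Joint ranges: [-2.99, 2.99], [-0.89, 2.07], [0.3, 2.58], [-1.14, 4.28], [0, 2.63], [-3.12, 3.12]. Speed limits (rad/s): [2.57, 2.57, 3.01, 3.14, 3.14, 3.14].

INTERFACE

Orientations are given as a unit quaternion [w, x, y, z].
In Python, from bench import get_obs, camera, camera_model, hand_in, grip_point_offset gives the robot as it stands.
- The arm moves only by the shell command python3 -m jog 'ROWS'. ROWS is JSON, a list of rows, each a list of 7 numbers: the shift along the tool's x, y, z in mm, then the turn, a rotation vector about the tool's x, y, z in degrees, then the gripper's target within -1 to 1 (shut at 1, half-way at 0, fully open at -1). In form: [[x, y, z, ax, ay, az, grip], ...]. A call has 1 to 8 rows; each row shifts and turns the commanded pose from where the row before left it, along the tool's axes as they then stand; what a row does not reach is not made up. A row lasts 1/12 s, in which the tool goes at most 41.7 mm and 7.16 degrees, less where a joint would pass 70% of its speed; a pose out of reach is approached as far as the arm can. A call is refused whole if a number of a shift passes 41.7 or a number of a turn 7.16, either way. A call with a gripper value outside its range is refused whole. The fingers move at their own pace and stop on an object; the grip force is fixed at half the most. Time passes only in rows, so rows that do not move let the fingers close. It gives the time, the measured TCP pose, the force and the opening at its end, in the units of the state.
- get_obs(): the state, without advancing time (a new reading comes with each control period).
- camera(name): name is "side" or "top" or "wrist"; returns the picture (400x640x3 uint8, blue, green, red); there is no depth.
- camera_model(name): a dict with "K" (3x3 intrinsics, pixels), "distortion" ([k1, k2, p1, p2, k3] as OpenCV has them; the pictures are not rectified), "pose" (4x4, takes a point from camera to world coordinates). Camera axes: x right, y down, z forward; pixel columns grow to the right and rows downward; lengths in m; the calibration is good to about 2 mm. A picture is of the moment at which its call begins: read the wrist's pose just before it. camera_model takes no time and is no camera call; for the wrist camera it gives the pose at the moment of the call.
- hand_in(): hands the job in, once; it reports no verdict.
The state is a dict: "time_s": time; "q": joint angles; "dq": joint speeds; "joint_efforts": joint torques, N m; "eef_pos": TCP position; "eef_rot": TCP orientation; "wrist_force": force on the tool from outside, world axes, zero at the start; "torque": the same for the moment, N m; "opening": opening from 0.0 (shut) to 1.0 (fully open).
Only numpy, scipy, OpenCV 4.12 (cv2) and the standard library are available. Lean on these libraries where they do the work, as an engineer would, in place of code of your own. Each camera call takes 0.05 s, during which the arm holds its last target.

## Working session

There is one attempt and no reset: what is moved stays moved. The work goes in short steps, Python scripts to look and compute and a shell command to move; the robot and the scene stay as the last step left them, time stands still between calls to the robot, and variables do not carry over. Pictures are saved under pics/ and viewed, and the job is handed in when it is done.

```bash
ls; mkdir -p pics
cat > h.py <<'E'
import numpy as np, cv2
from bench import get_obs, camera, camera_model, hand_in, grip_point_offset
E
python3 - <<'E'
from h import *
o=get_obs();print(o);print(grip_point_offset)
for n in ("top","side","wrist"):
    m=camera_model(n);print(n,m)
    cv2.imwrite(f"pics/{n}0.png",camera(n))
E
```

```text
pics
{'time_s': 0.0, 'q': array([-1.41730723e+00,  1.81574108e-01,  1.60803653e+00,  9.37037855e-06,
        1.35380179e+00, -2.06304866e-01]), 'dq': array([ 0.0005589 , -0.00160961, -0.00117925, -0.00106149,  0.00076416,
        0.00154558]), 'joint_efforts': array([-1.99325106e-03, -4.44871330e+01, -3.51339662e+01, -3.05153280e-04,
        8.98982427e-03,  6.51000491e-06]), 'eef_pos': array([ 0.20237439, -0.53760107,  0.23035178]), 'eef_rot': array([ 0.58186355, -0.5809255 ,  0.4029078 , -0.40202695]), 'wrist_force': array([-0.85791923,  0.28768561, -0.6279633 ]), 'torque': array([-0.00240839,  0.0384078 ,  0.01291143]), 'opening': 1.0028535993414611}
0.0187
top {'K': array([[392.35275202,   0.        , 316.74843649],
       [  0.        , 392.35275202, 198.00900385],
       [  0.        ,   0.        ,   1.        ]]), 'distortion': array([0.0023002, 0.       , 0.       , 0.       , 0.       ]), 'pose': array([[ 0.01797668, -0.97920045,  0.20209731,  0.40341618],
       [-0.99982376, -0.0186993 , -0.00166679, -0.32689181],
       [ 0.0054112 , -0.20203173, -0.97936403,  0.98697636
[... 382 characters left out ...]
2197],
       [ 0.03363902, -0.65179322,  0.75765033, -1.1177529 ],
       [-0.01820919, -0.75835323, -0.65158944,  0.75342677],
       [ 0.        ,  0.        ,  0.        ,  1.        ]])}
wrist {'K': array([[278.11773699,   0.        , 317.81685137],
       [  0.        , 278.11773699, 201.4148056 ],
       [  0.        ,   0.        ,   1.        ]]), 'distortion': array([-0.03831159,  0.        ,  0.        ,  0.        ,  0.        ]), 'pose': array([[ 0.35326184, -0.89294004, -0.2790415 ,  0.27256159],
       [-0.9355237 , -0.33756959, -0.1041258 , -0.51150292],
       [-0.00121783,  0.29783361, -0.95461702,  0.37258067],
       [ 0.        ,  0.        ,  0.        ,  1.        ]])}
```

View pics/top0.png

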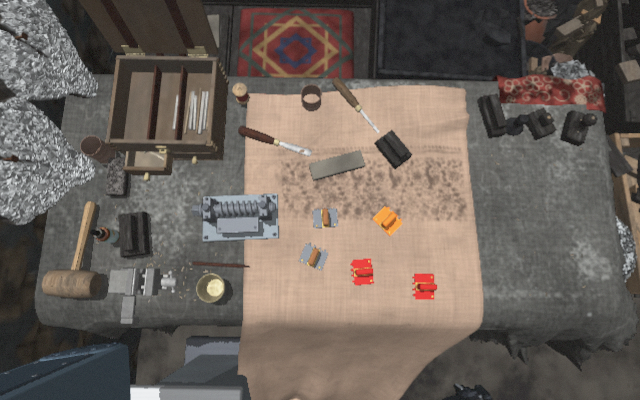

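View pics/side0.png

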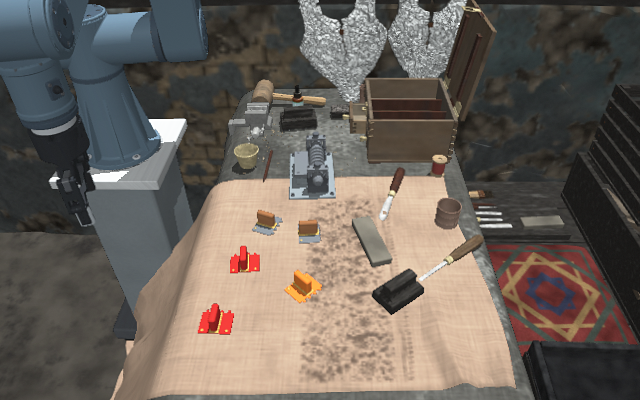

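View pics/wrist0.png

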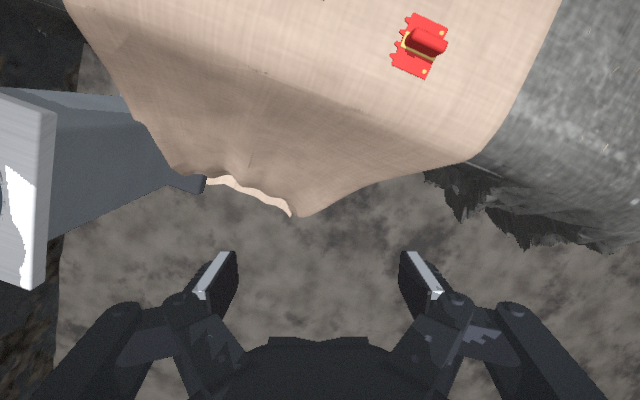

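The two steel candidates are at top (325,217) and (314,257). The red ones at (362,271) and (424,287) and the orange one at (388,220) are look-alikes. I'll crop the steel pair.

Run:
```python
from h import *
a=cv2.imread("pics/top0.png");b=cv2.imread("pics/side0.png")
c=cv2.resize(a[195:280,285:355],None,fx=6,fy=6,interpolation=cv2.INTER_CUBIC)
d=cv2.resize(b[195:255,240:340],None,fx=4,fy=4,interpolation=cv2.INTER_CUBIC)
e=cv2.resize(a[185:250,190:290],None,fx=4,fy=4,interpolation=cv2.INTER_CUBIC)
o=np.zeros((520,820+0,3),np.uint8)
o[:510,:420]=c;o[:240,420:820]=d;o[245:505,420:820]=e
cv2.imwrite("pics/crop0.png",o[:,:800])
```

```text
(no output)
```

View pics/crop0.png

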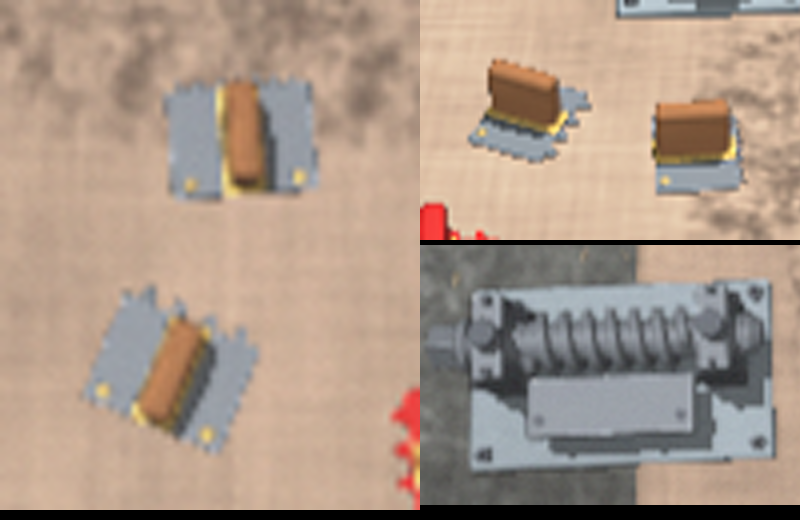

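```bash
cat >> h.py <<'E'
def back(m,uv,z):
    uv=np.array(uv,float).reshape(-1,1,2)
    n=cv2.undistortPoints(uv,m["K"],m["distortion"])[:,0]
    T=m["pose"]; d=np.c_[n,np.ones(len(n))]@T[:3,:3].T; p=T[:3,3]
    return p+d*((z-p[2])/d[:,2])[:,None]
def proj(m,P):
    T=np.linalg.inv(m["pose"]); P=np.atleast_2d(P)@T[:3,:3].T+T[:3,3]
    return cv2.projectPoints(P,np.zeros(3),np.zeros(3),m["K"],m["distortion"])[0][:,0]
def Rm(q):
    from scipy.spatial.transform import Rotation as R
    return R.from_quat([q[1],q[2],q[3],q[0]]).as_matrix()
E
python3 - <<'E'
from h import *
m=camera_model("top")
s=back(m,[(202.5,196.25),(277.5,193.75),(278.25,238),(202.5,240.75)],.01);print(s)
l=back(m,[(298.8,261.3),(321.2,270.3),(328,252.5),(305.8,243.3)],.006);print(l,l.mean(0))
print(back(m,[(301,260)],.04))
print(Rm(get_obs()["eef_rot"]))
for a,b in ((0,1),(1,2),(2,3),(3,0)): print(np.linalg.norm(s[a]-s[b]),np.linalg.norm(l[a]-l[b]))
E
```

```text
[[ 0.60404118 -0.03829796  0.01      ]
 [ 0.61418551 -0.22841622  0.01      ]
 [ 0.5015858  -0.23458553  0.01      ]
 [ 0.49129867 -0.04696315  0.01      ]]
[[ 0.44540859 -0.28710649  0.006     ]
 [ 0.42454813 -0.34277119  0.006     ]
 [ 0.46830238 -0.35896667  0.006     ]
 [ 0.49005164 -0.30334306  0.006     ]] [ 0.45707769 -0.32304685  0.006     ]
[[ 0.44711232 -0.29364898  0.04      ]]
[[ 3.52054597e-01 -2.02762246e-04  9.35979444e-01]
 [-9.35978549e-01  1.32366572e-03  3.52054547e-01]
 [-1.31030728e-03 -9.99999103e-01  2.76221489e-04]]
0.1903887045239166 0.05944508036174824
0.11276858655402179 0.04665541892056016
0.18790417918465963 0.05972450177227163
0.11307501815545895 0.04750397767206553
```

The leaf at top (314,257) has 4 coarse teeth, so it's leaf_coarse. Its back edge runs (299,261)–(321,270), and its back-projected size matches at 59.5×47 mm. The leaf at (325,217) has fine teeth. I'll move above the coarse leaf and look from the wrist.

```bash
python3 -m jog '[[-13.9,0,39.2,0,0,0,-1],[-13.9,0,39.2,0,0,0,-1],[-13.9,0,39.2,0,0,0,-1],[-13.9,0,39.2,0,0,0,-1],[-13.9,0,39.2,0,0,0,-1],[-13.9,0,39.2,0,0,0,-1],[-13.9,0,39.2,0,0,0,-1],[-13.9,0,39.2,0,0,0,-1]]'; python3 -m jog '[[0,0,0,0,6.8,0,-1],[0,0,0,0,6.8,0,-1],[0,0,0,0,6.8,0,-1],[0,0,0,0,6.8,0,-1],[0,0,0,0,6.8,0,-1],[0,0,0,0,6.8,0,-1],[0,0,0,0,0,0,-1],[0,0,0,0,0,0,-1]]'
python3 - <<'E'
from h import *
m=camera_model("wrist");im=camera("wrist");cv2.imwrite("pics/w1.png",im)
o=get_obs();print(o["eef_pos"],Rm(o["eef_rot"]));np.save("w1.npy",m["pose"])
E
```

```text
time_s: 0.82
eef_pos: [0.458, -0.322, 0.2312]
eef_rot: [0.581, -0.581, 0.403, -0.402]
wrist_force: [-0.2, -0.3, -1.2]
opening: 1.004
time_s: 1.48
eef_pos: [0.4567, -0.3236, 0.231]
eef_rot: [0.406, -0.406, 0.579, -0.579]
wrist_force: [0.1, 0.3, -0.1]
opening: 1.001
[ 0.45672901 -0.32361696  0.2310893 ] [[-3.41559975e-01 -2.82341052e-04  9.39859938e-01]
 [-9.39859960e-01  3.11353832e-04 -3.41559890e-01]
 [-1.96192615e-04 -9.99999912e-01 -3.71707057e-04]]
```

View pics/w1.png

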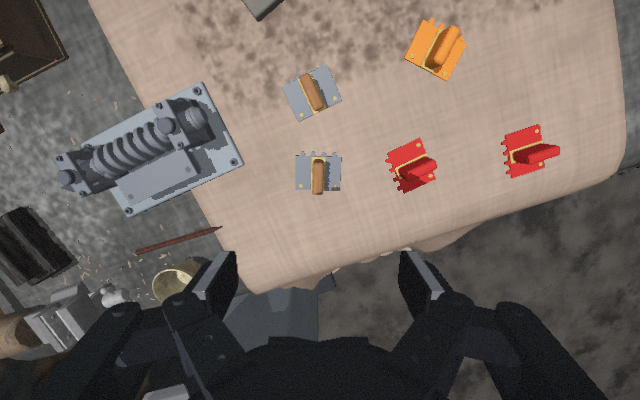

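The wrist view puts the coarse leaf at (318,172), with its teeth up, so the yaw looks aligned. The stand is at about (155,150).

Run:
```python
from h import *
a=cv2.imread("pics/w1.png")
c=cv2.resize(a[140:205,285:355],None,fx=8,fy=8,interpolation=cv2.INTER_CUBIC)
cv2.imwrite("pics/w1c.png",c)
d=cv2.resize(a[70:225,50:250],None,fx=3.8,fy=3.8,interpolation=cv2.INTER_CUBIC)
cv2.imwrite("pics/w1d.png",d)
```

```text
(no output)
```

View pics/w1c.png

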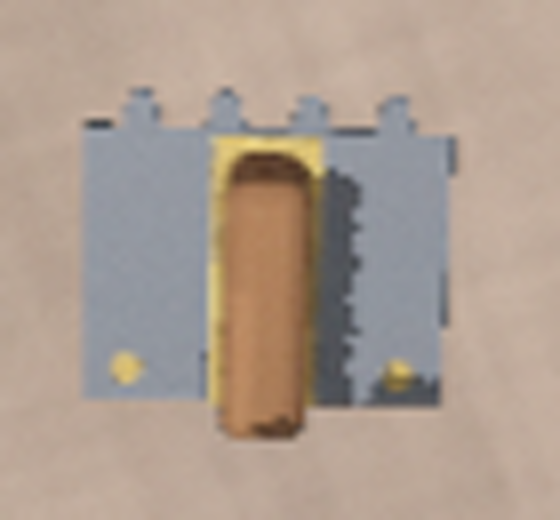

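View pics/w1d.png

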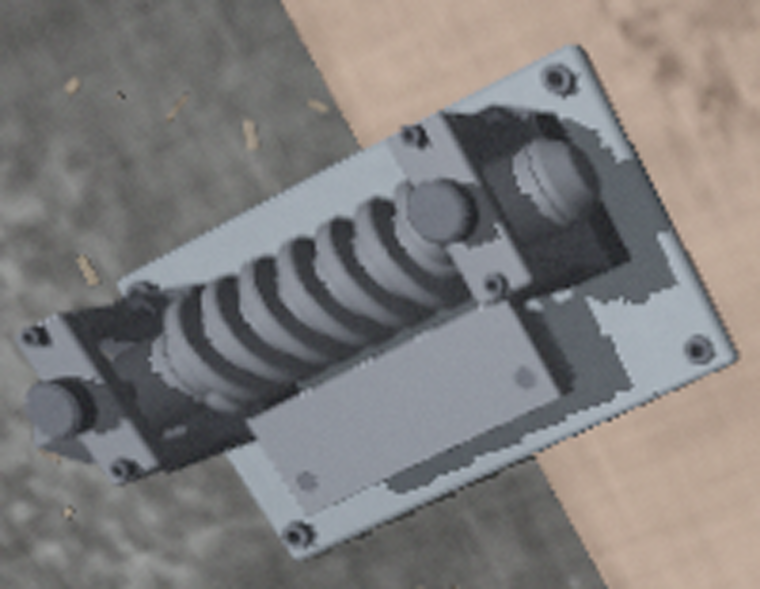

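Run:
```python
from h import *
m=camera_model("wrist");m["pose"]=np.load("w1.npy")
f=lambda L,s,o:[(x/s+o[0]-.5+.5/s,y/s+o[1]-.5+.5/s) for x,y in L]
l=back(m,f([(83,397),(440,405),(447,137),(85,130)],8,(285,140)),.006);print(l,l.mean(0))
for i in range(4):print(np.linalg.norm(l[i]-l[(i+1)%4]))
y1=l[0]-l[1];y2=l[3]-l[2];x1=l[3]-l[0];x2=l[2]-l[1]
an=lambda v:np.degrees(np.arctan2(v[1],v[0]))
print(an(y1)-90,an(y2)-90,an(x1),an(x2))
b=back(m,f([(222,425),(302,425),(310,170),(230,170)],8,(285,140)),.04);print(b,b.mean(0))
# stand rest top z=.047
o=(50,70)
r=back(m,f([(248,418),(510,303),(562,395),(310,515)],3.8,o),.047);print("rest",r,r.mean(0))
for i in range(4):print(np.linalg.norm(r[i]-r[(i+1)%4]))
print(an(r[0]-r[1])-90,an(r[3]-r[2])-90,an(r[0]-r[3]),an(r[1]-r[2]))
t=camera_model("top")
print(f([(526,378),(692,372),(694,430),(527,437)],4,(190-420/4,185-245/4)))
r=back(t,f([(526,378),(692,372),(694,430),(527,437)],4,(190-105,185-245/4)),.047);print("restTop",r,r.mean(0))
print(an(r[0]-r[1])-90,an(r[3]-r[2])-90,an(r[0]-r[3]),an(r[1]-r[2]))
```

```text
[[ 0.44637162 -0.287611    0.006     ]
 [ 0.42429597 -0.34441053  0.006     ]
 [ 0.46722964 -0.36008125  0.006     ]
 [ 0.48861592 -0.30441676  0.006     ]] [ 0.45662829 -0.32412989  0.006     ]
0.060938665778236145
0.045704168979713466
0.059631438930023546
0.04546443234272406
-21.23906200863341 -21.016763531400954 -21.693806688993256 -20.051999919329287
[[ 0.44231076 -0.31206339  0.04      ]
 [ 0.43807896 -0.32374636  0.04      ]
 [ 0.47508398 -0.33822643  0.04      ]
 [ 0.47917338 -0.32693514  0.04      ]] [ 0.45866177 -0.32524283  0.04      ]
rest [[ 0.54226542 -0.0912418   0.047     ]
 [ 0.54491524 -0.18950616  0.047     ]
 [ 0.51341621 -0.19157556  0.047     ]
 [ 0.50654366 -0.09333281  0.047     ]] [ 0.52678513 -0.14141408  0.047     ]
0.09830008567767178
0.031566928805979645
0.0984828372470106
0.03578290955735466
1.54467384729476 4.001595392595988 3.35004909863215 3.758765862739097
[(216.125, 217.875), (257.625, 216.375), (258.125, 230.875), (216.375, 232.625)]
restTop [[ 0.543719   -0.08618957  0.047     ]
 [ 0.54926577 -0.18621178  0.047     ]
 [ 0.51408424 -0.18911809  0.047     ]
 [ 0.50801796 -0.08928309  0.047     ]] [ 0.52877174 -0.13770063  0.047     ]
3.174105411309725 3.4771959513283974 4.9523465802769735 4.7224328355017695
```

```bash
python3 -m jog '[[0.6,40,0.8,0,1,0,-1],[0,40,0,0,0,0,-1],[0,40,0,0,0,0,-1],[0,40,0,0,0,0,-1],[0,30,0,0,0,0,-1],[0,20,0,0,0,0,-1],[0,9,0,0,0,0,-1],[0,0,0,0,0,0,-1]]'
python3 -m jog '[[0,0,0,0,0,0,0],[0,0,0,0,0,0,0.5],[0,0,0,0,0,0,1],[0,0,0,0,0,0,1],[0,0,0,0,0,0,1],[0,0,0,0,0,0,1],[0,0,0,0,0,0,1],[0,0,0,0,0,0,1]]'
python3 - <<'E'
from h import *
cv2.imwrite("pics/w2.png",camera("wrist"));print(get_obs())
E
```

```text
time_s: 2.2
eef_pos: [0.456, -0.3232, 0.01]
eef_rot: [0.4, -0.4, 0.585, -0.581]
wrist_force: [-0.5, 0.5, 0.6]
opening: 0.999
time_s: 2.87
eef_pos: [0.4579, -0.3251, 0.0132]
eef_rot: [-0.4, 0.4, -0.583, 0.584]
wrist_force: [-0.8, 0.4, 5.5]
opening: 0.149
{'time_s': 2.9167, 'q': array([-8.28637321e-01,  4.43788324e-01,  1.77009941e+00,  1.99465405e-06,
        9.26059641e-01,  1.11170888e+00]), 'dq': array([ 0.00069198, -0.00014703,  0.00042869,  0.00136758, -0.00034583,
       -0.0011673 ]), 'joint_efforts': array([-2.04658541e-01, -4.52125382e+01, -2.45118588e+01,  1.10638136e-02,
       -2.92026401e-01,  2.55299482e-02]), 'eef_pos': array([ 0.45796421, -0.32509314,  0.01330034]), 'eef_rot': array([-0.39970829,  0.39954306, -0.58277571,  0.5839273 ]), 'wrist_force': array([-1.22290448,  0.29333157,  6.23701838]), 'torque': array([0.12449516, 0.09875779, 0.00721731]), 'opening': 0.14761828495670484}
```

View pics/w2.png

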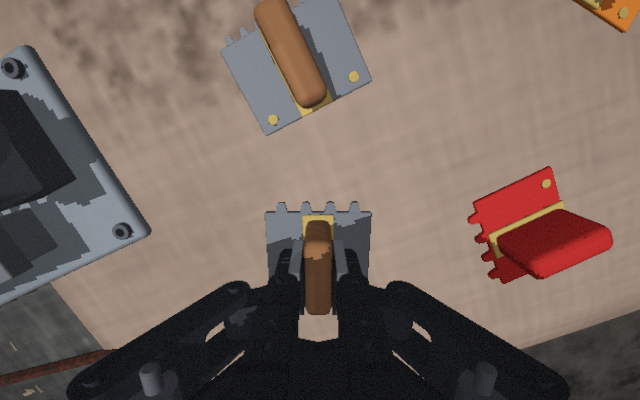

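The bar is held at opening 0.148, about 13 mm. Now I'll lift, turn toward the stand's yaw, and check the hold.

```bash
python3 -m jog '[[0,-10,0,0,0,0,1],[0,-25,0,0,0,0,1],[0,-35,0,0,0,0,1],[0,-40,0,0,-6.1,0,1],[0,-10,0,0,-6.1,0,1],[0,0,0,0,-6.1,0,1],[0,0,0,0,-6.1,0,1],[0,0,0,0,0,0,1]]'
python3 - <<'E'
from h import *
m=camera_model("wrist")
cv2.imwrite("pics/w3.png",camera("wrist"));o=get_obs();print(o["eef_pos"],Rm(o["eef_rot"]),o["wrist_force"],o["opening"])
R=Rm(o["eef_rot"]);p=o["eef_pos"]
T=np.eye(4);T[:3,:3]=R;T[:3,3]=p;print(np.linalg.inv(T)@m["pose"])
E
```

```text
time_s: 3.58
eef_pos: [0.4572, -0.3243, 0.1329]
eef_rot: [-0.515, 0.515, -0.485, 0.485]
wrist_force: [0.1, -0.7, -2.1]
opening: 0.154
[ 0.45708911 -0.324211    0.13243959] [[ 5.41770017e-02 -3.35465089e-04  9.98531291e-01]
 [-9.98531286e-01  3.33099438e-04  5.41771133e-02]
 [-3.50784742e-04 -9.99999888e-01 -3.16926058e-04]] [ 0.66131809  0.29861111 -1.88752127] 0.15181142374456982
[[ 9.99975467e-01  6.39557219e-03  2.85701969e-03 -5.68714557e-05]
 [-8.23713229e-04 -2.97675987e-01  9.54666606e-01 -1.42537376e-01]
 [ 6.95610535e-03 -9.54645538e-01 -2.97663416e-01  7.50441205e-02]
 [ 0.00000000e+00  0.00000000e+00  0.00000000e+00  1.00000000e+00]]
```

View pics/w3.png

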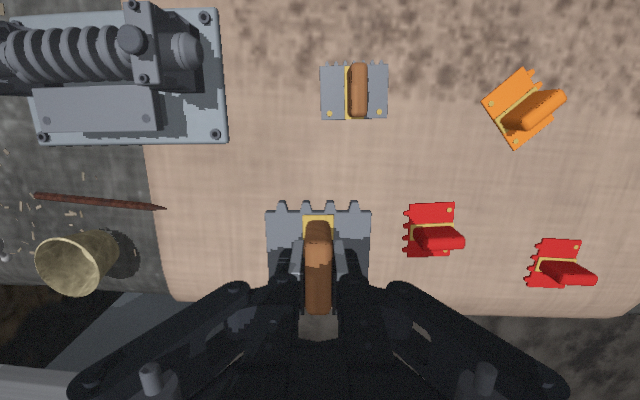

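```bash
python3 -m jog '[[-36,0,10,0,0,0,1],[-36,0,10,0,0,0,1],[-36,0,10,0,0,0,1],[-36,0,10,0,0,0,1],[-36,0,10,0,0,0,1],[0,5,6,0,0,0,1],[0,0,0,0,0,0,1],[0,0,0,0,0,0,1]]'
python3 - <<'E'
from h import *
m=camera_model("wrist")
im=camera("wrist");cv2.imwrite("pics/w4.png",im);o=get_obs();print(o["eef_pos"],o["wrist_force"],o["opening"])
np.save("w4.npy",m["pose"]);np.savez("w4o.npz",p=o["eef_pos"],R=Rm(o["eef_rot"]))
R=Rm(o["eef_rot"]);p=o["eef_pos"]
l=back(m,[(265,213),(371,213)],p[2]-.0073);print((l-p)@R)
cv2.imwrite("pics/w4c.png",cv2.resize(im[0:240,180:460],None,fx=2.8,fy=2.4,interpolation=cv2.INTER_CUBIC)) if 0 else 0
E
```

```text
time_s: 4.3
eef_pos: [0.503, -0.1417, 0.1269]
eef_rot: [-0.513, 0.514, -0.486, 0.486]
wrist_force: [0.6, -0.6, -2.5]
opening: 0.148
[ 0.50291994 -0.14238491  0.12708315] [-0.38779192  0.26453413 -1.93997398] 0.15255620015833282
[[-0.03037209  0.00728059  0.02152214]
 [ 0.03006378  0.00728569  0.02164642]]
```

View pics/w4.png

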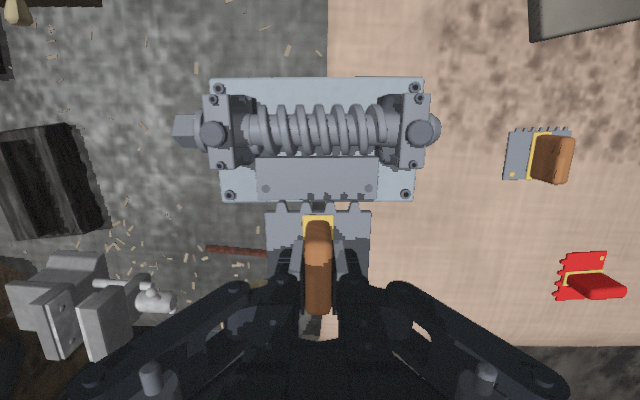

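Run:
```python
from h import *
im=cv2.imread("pics/w4.png")
cv2.imwrite("pics/w4a.png",cv2.resize(im[70:220,205:330],None,fx=4,fy=4,interpolation=cv2.INTER_CUBIC)[:600])
cv2.imwrite("pics/w4b.png",cv2.resize(im[70:220,310:435],None,fx=4,fy=4,interpolation=cv2.INTER_CUBIC)[:600])
```

```text
(no output)
```

View pics/w4a.png

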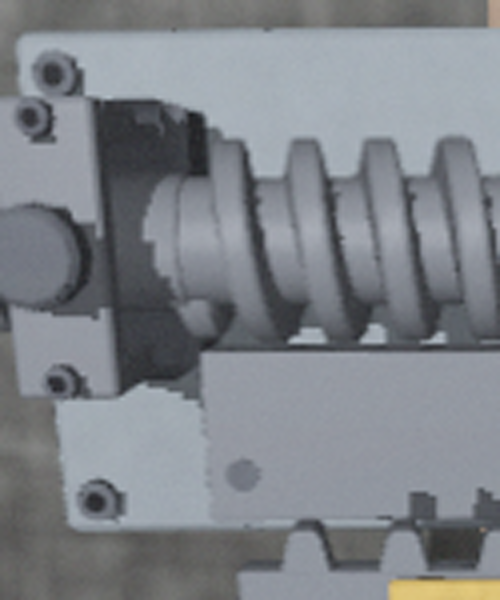

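View pics/w4b.png

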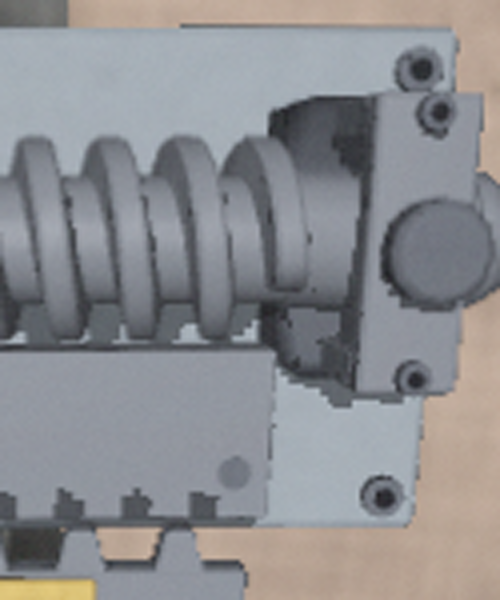

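Run:
```python
from h import *
m=camera_model("wrist");m["pose"]=np.load("w4.npy");d=np.load("w4o.npz");p,R=d["p"],d["R"]
A=lambda L:[(x/4+205-.375,y/4+70-.375) for x,y in L];B=lambda L:[(x/4+310-.375,y/4+70-.375) for x,y in L]
an=lambda v:np.degrees(np.arctan2(v[1],v[0]))
base=back(m,A([(17,35)])+B([(458,30),(410,525)])+A([(70,528)]),.010)
rest=back(m,A([(200,350)])+B([(273,347),(268,517)])+A([(212,520)]),.047)
for n,s in(("base",base),("rest",rest)):
    print(n,s,s.mean(0),[round(np.linalg.norm(s[i]-s[(i+1)%4])*1e3,1) for i in range(4)],an(s[0]-s[1])-90,an(s[3]-s[2])-90,an(s[0]-s[3]),an(s[1]-s[2]))
cr=back(m,A([(275,335),(345,335),(415,335)])+B([(67,333),(142,333),(217,333)]),.051)
te=back(m,A([(307,525),(402,528)])+B([(80,530),(178,530)]),p[2]-.0073)
print("crest tool\n",((cr-p)@R*1e3).round(1));print("teeth\n",((te-p)@R*1e3).round(1))
print("toolyaw",an(R[:,2]), "rest tool",((rest-p)@R*1e3).round(1),"base tool",((base-p)@R*1e3).round(1))
```

```text
base [[ 0.60330874 -0.04190301  0.01      ]
 [ 0.61484429 -0.22809147  0.01      ]
 [ 0.50277932 -0.23472876  0.01      ]
 [ 0.49150211 -0.04891032  0.01      ]] [ 0.55310861 -0.13840839  0.01      ] [np.float64(186.5), np.float64(112.3), np.float64(186.2), np.float64(112.0)] 3.5453010821617 3.4729876345079447 3.586235508622837 3.389506427748182
rest [[ 0.54274676 -0.08939435  0.047     ]
 [ 0.54889638 -0.18758894  0.047     ]
 [ 0.51358166 -0.19078774  0.047     ]
 [ 0.50731462 -0.09155143  0.047     ]] [ 0.52813486 -0.13983062  0.047     ] [np.float64(98.4), np.float64(35.5), np.float64(99.4), np.float64(35.5)] 3.583574015175742 3.6135798965049304 3.4838160394420674 5.17572492657748
crest tool
 [[-35.   76.   46.2]
 [-21.3  76.   46.2]
 [ -7.7  76.   46.2]
 [  6.4  76.   46.7]
 [ 21.   76.   46.7]
 [ 35.6  76.   46.8]]
teeth
 [[-20.8   7.3  28.8]
 [ -7.4   7.3  28.4]
 [  6.4   7.3  28.1]
 [ 20.2   7.3  28.1]]
toolyaw 3.117209796496203 rest tool [[-50.8  80.   42.7]
 [ 47.6  80.1  43.5]
 [ 48.9  80.1   8.1]
 [-50.5  80.1   7.2]] base tool [[-94.9 117.  105.8]
 [ 91.7 117.  107.2]
 [ 92.2 117.1  -5.1]
 [-94.  117.1  -6.2]]
```

The stand yaw is about 3.5°, and the crests sit right in line with the teeth at tool x ≈ ±7 and ±21. I'll shift about -6.8 mm to face the grooves, then lower just behind the screw.

```bash
python3 -m jog '[[-6.8,0,6,0,-0.4,0,1],[0,0,6.5,0,0,0,1],[0,30,0,0,0,0,1],[0,22,0,0,0,0,1],[0,8,0,0,0,0,1],[0,2,0,0,0,0,1],[0,0,0,0,0,0,1],[0,0,0,0,0,0,1]]'
python3 - <<'E'
from h import *
m=camera_model("wrist")
im=camera("wrist");cv2.imwrite("pics/w5.png",im);o=get_obs();print(o["eef_pos"],o["wrist_force"],o["torque"],o["opening"])
cv2.imwrite("pics/s5.png",cv2.resize(camera("side")[120:210,260:360],None,fx=6,fy=6,interpolation=cv2.INTER_CUBIC))
E
```

```text
time_s: 5.02
eef_pos: [0.5162, -0.1348, 0.0664]
eef_rot: [0.516, -0.515, 0.484, -0.485]
wrist_force: [0.5, -0.5, -1.8]
opening: 0.15
[ 0.51641318 -0.13484637  0.06670714] [ 0.28440617 -0.41992725 -2.07332628] [ 0.02213955  0.03715516 -0.06666953] 0.15277525879413678
```

View pics/w5.png

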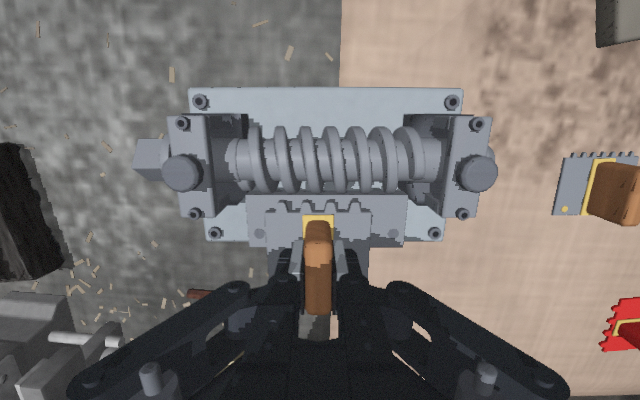

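View pics/s5.png

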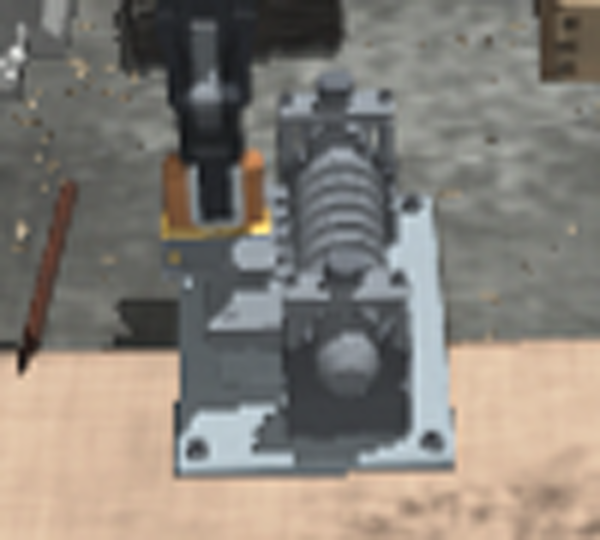

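The leaf is over the rest, held level. I'll lower in small steps to contact and zoom in on the tooth alignment.

```bash
python3 -m jog '[[0,2,0,0,0,0,1],[0,1,0,0,0,0,1],[0,1,0,0,0,0,1],[0,0.5,0,0,0,0,1],[0,0,0,0,0,0,1]]'; python3 -m jog '[[0,0.7,0,0,0,0,1],[0,0.5,0,0,0,0,1],[0,0,0,0,0,0,1]]';python3 -m jog '[[0,0.5,0,0,0,0,1],[0,0.5,0,0,0,0,1],[0,0,0,0,0,0,1]]'
python3 - <<'E'
from h import *
im=camera("wrist");cv2.imwrite("pics/w6.png",im);o=get_obs();print(o["eef_pos"],o["wrist_force"],o["torque"],o["opening"])
cv2.imwrite("pics/w6c.png",cv2.resize(im[115:255,235:415],None,fx=4.2,fy=4.2,interpolation=cv2.INTER_CUBIC))
E
```

```text
time_s: 5.53
eef_pos: [0.5152, -0.1341, 0.0607]
eef_rot: [-0.515, 0.516, -0.484, 0.484]
wrist_force: [-0.5, 0.1, -1.6]
opening: 0.148
time_s: 5.78
eef_pos: [0.5154, -0.1342, 0.0603]
eef_rot: [-0.516, 0.516, -0.484, 0.484]
wrist_force: [-2.3, 1.9, 5.8]
opening: 0.15
time_s: 6.03
eef_pos: [0.5154, -0.1341, 0.0602]
eef_rot: [-0.515, 0.516, -0.484, 0.484]
wrist_force: [-6.7, 2.0, 14.5]
opening: 0.153
[ 0.51534878 -0.13414407  0.06023785] [-6.74138169  2.80026501 13.86232935] [ 0.48677901  1.04015361 -0.019868  ] 0.15005114858092547
```

View pics/w6c.png

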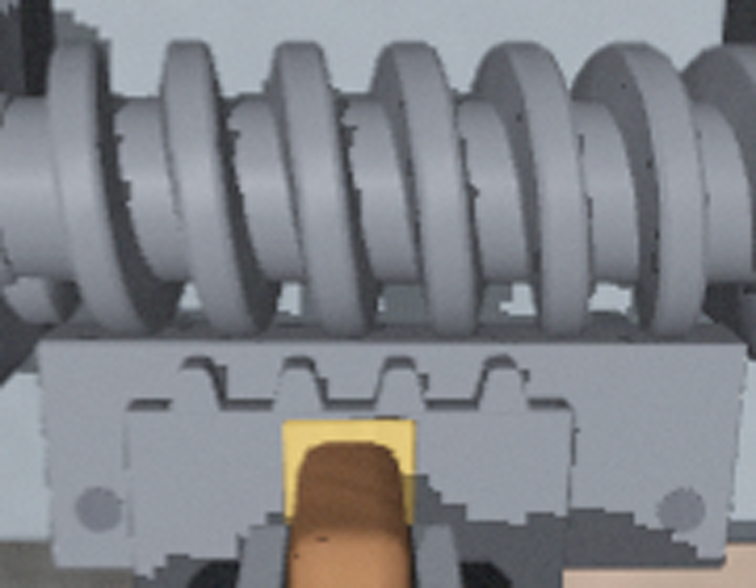

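Contact came exactly at TCP z=0.0603. The teeth (crop u≈200, 298, 400, 500) face the grooves to within about 0.5 mm. I'll ease the down force and slide forward.

```bash
python3 -m jog '[[-0.5,-0.9,0,0,0,0,1],[0,0,1.5,0,0,0,1],[0,0,1.5,0,0,0,1],[0,0,1.5,0,0,0,1],[0,0,1,0,0,0,1],[0,0,0,0,0,0,1]]'; python3 -m jog '[[0,0,1,0,0,0,1],[0,0,0,0,0,0,1]]'
python3 - <<'E'
from h import *
o=get_obs();print(o["eef_pos"],o["wrist_force"],o["torque"],o["opening"])
E
```

```text
time_s: 6.58
eef_pos: [0.5211, -0.1337, 0.0603]
eef_rot: [-0.515, 0.516, -0.484, 0.484]
wrist_force: [-3.2, 0.6, 6.8]
opening: 0.153
time_s: 6.75
eef_pos: [0.522, -0.1337, 0.0603]
eef_rot: [-0.515, 0.516, -0.484, 0.484]
wrist_force: [-2.9, -0.2, 6.4]
opening: 0.153
[ 0.52201553 -0.13365975  0.060269  ] [-2.94107701 -0.17393906  6.36240124] [-0.03203483  0.54073317 -0.01703443] 0.15339957107729568
```

```bash
python3 -m jog '[[0,0,1,0,0,0,1],[0,0,0,0,0,0,1]]';python3 -m jog '[[0,0,1,0,0,0,1],[0,0,0,0,0,0,1]]'
python3 - <<'E'
from h import *
im=camera("wrist");cv2.imwrite("pics/w7.png",im);o=get_obs();print(o["eef_pos"],o["wrist_force"],o["torque"],o["opening"])
cv2.imwrite("pics/w7c.png",cv2.resize(im[115:255,235:415],None,fx=4.2,fy=4.2,interpolation=cv2.INTER_CUBIC))
E
```

```text
time_s: 6.92
eef_pos: [0.523, -0.1336, 0.0603]
eef_rot: [-0.515, 0.516, -0.484, 0.484]
wrist_force: [-3.9, 0.3, 5.8]
opening: 0.155
time_s: 7.08
eef_pos: [0.524, -0.1335, 0.0603]
eef_rot: [-0.515, 0.516, -0.484, 0.484]
wrist_force: [-3.5, -0.3, 6.9]
opening: 0.154
[ 0.52401022 -0.1335459   0.06026565] [-3.61646435 -0.93723058  7.02064208] [ 0.00078631  0.54646297 -0.00559601] 0.14890003331423515
```

View pics/w7c.png

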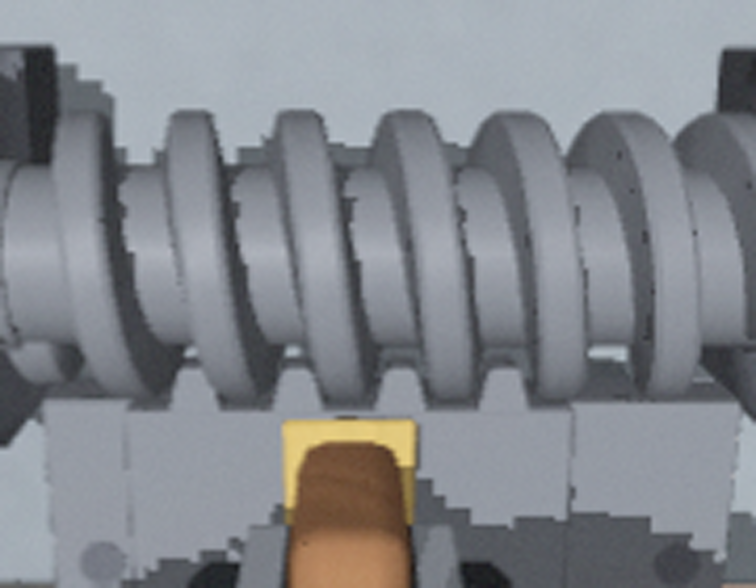

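The teeth have entered the grooves and look centred. I'll keep feeding in until the force rises.

```bash
python3 -m jog '[[0,0,1,0,0,0,1],[0,0,0,0,0,0,1]]';python3 -m jog '[[0,0,0.7,0,0,0,1],[0,0,0,0,0,0,1]]';python3 -m jog '[[0,0,0.5,0,0,0,1],[0,0,0,0,0,0,1]]'
```

```text
time_s: 7.3
eef_pos: [0.525, -0.1335, 0.0603]
eef_rot: [-0.515, 0.516, -0.484, 0.484]
wrist_force: [-4.4, 0.1, 6.8]
opening: 0.152
time_s: 7.47
eef_pos: [0.5257, -0.1335, 0.0603]
eef_rot: [-0.515, 0.516, -0.484, 0.484]
wrist_force: [-3.7, -0.7, 6.1]
opening: 0.152
time_s: 7.63
eef_pos: [0.526, -0.1334, 0.0603]
eef_rot: [-0.515, 0.516, -0.484, 0.484]
wrist_force: [-4.1, -0.5, 8.3]
opening: 0.154
```

```bash
python3 -m jog '[[0,0,0.5,0,0,0,1],[0,0,0,0,0,0,1]]'
```

```text
time_s: 7.8
eef_pos: [0.526, -0.1334, 0.0603]
eef_rot: [-0.515, 0.516, -0.484, 0.484]
wrist_force: [-7.5, -1.1, 9.7]
opening: 0.15
```

```bash
python3 -m jog '[[0,0,0.5,0,0,0,1],[0,0,0,0,0,0,1],[0,0,0,0,0,0,1],[0,0,0,0,0,0,1],[0,0,0,0,0,0,1]]'
python3 - <<'E'
from h import *
m=camera_model("wrist")
im=camera("wrist");cv2.imwrite("pics/w8.png",im);o=get_obs();print(o["eef_pos"],o["wrist_force"],o["torque"],o["opening"])
R=Rm(o["eef_rot"]);print(np.degrees(np.arctan2(R[1,2],R[0,2])),R[2])
cv2.imwrite("pics/w8c.png",cv2.resize(im[115:255,235:415],None,fx=4.2,fy=4.2,interpolation=cv2.INTER_CUBIC))
E
```

```text
time_s: 8.22
eef_pos: [0.5261, -0.1334, 0.0603]
eef_rot: [-0.515, 0.516, -0.484, 0.483]
wrist_force: [-8.8, -1.2, 10.2]
opening: 0.154
[ 0.52607624 -0.13338653  0.06028734] [-8.39529144 -1.07212875 11.16400694] [-0.22024697  1.42404794 -0.04352438] 0.14884221821476531
3.632993191005909 [ 4.58932221e-04 -9.99997217e-01 -2.31430945e-03]
```

View pics/w8c.png

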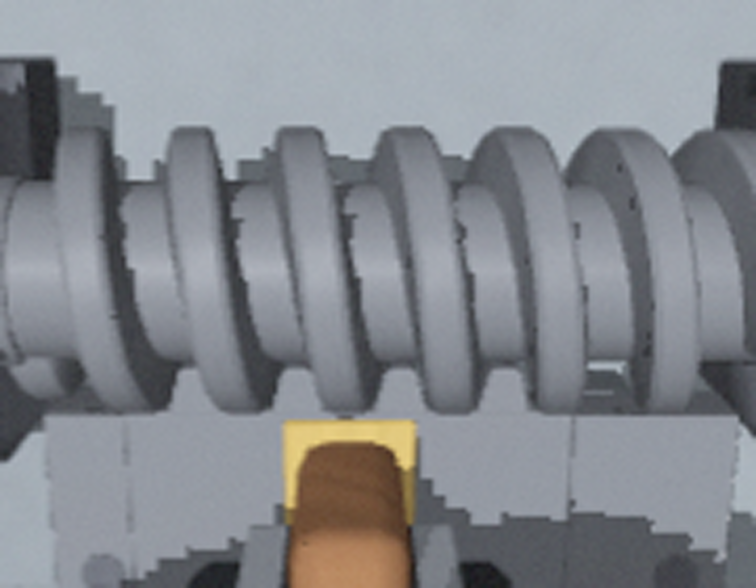

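The crest edges touch the root line across the whole row, so it's fully home. I'll release to half open and lift clear.

```bash
python3 -m jog '[[0,-0.5,-0.2,0,0,0,1],[0,0,0,0,0,0,0.5],[0,0,0,0,0,0,0],[0,0,0,0,0,0,0],[0,0,0,0,0,0,0],[0,0,0,0,0,0,0],[0,0,0,0,0,0,0]]'; python3 -m jog '[[0,-5,0,0,0,0,0],[0,-15,0,0,0,0,0],[0,-25,0,0,0,0,0],[0,-30,0,0,0,0,0],[0,-10,0,0,0,0,0],[0,0,0,0,0,0,0]]'
python3 - <<'E'
from h import *
m=camera_model("wrist");np.save("w9.npy",m["pose"])
im=camera("wrist");cv2.imwrite("pics/w9.png",im);o=get_obs();print(o["eef_pos"],o["wrist_force"],o["torque"],o["opening"])
cv2.imwrite("pics/w9c.png",cv2.resize(im[90:260,215:415],None,fx=3.5,fy=3.5,interpolation=cv2.INTER_CUBIC))
E
```

```text
time_s: 8.85
eef_pos: [0.5268, -0.1329, 0.06]
eef_rot: [0.516, -0.516, 0.484, -0.484]
wrist_force: [0.2, -0.2, -0.0]
opening: 0.505
time_s: 9.35
eef_pos: [0.529, -0.134, 0.1487]
eef_rot: [0.516, -0.515, 0.482, -0.486]
wrist_force: [0.9, -0.6, -0.0]
opening: 0.5
[ 0.52772101 -0.13336178  0.14637853] [ 0.08430505 -0.03407861 -1.13472262] [ 0.03424293 -0.02642931  0.06305318] 0.4974746773081331
```

View pics/w9c.png

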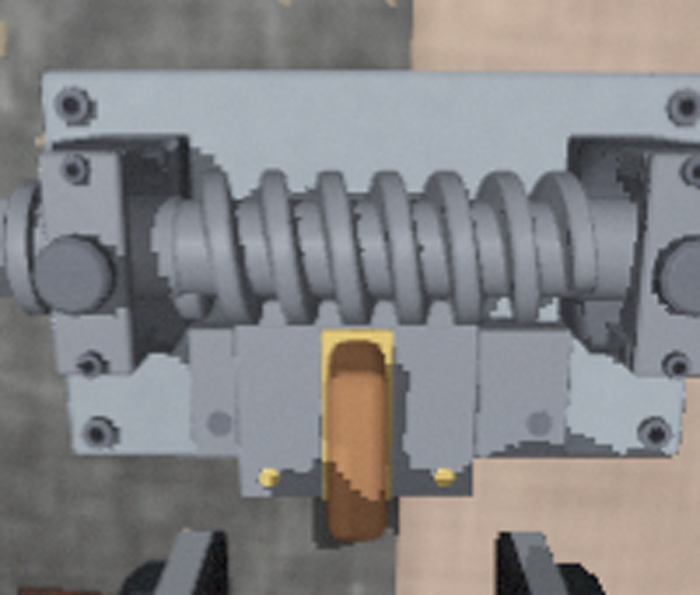

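The released leaf stays seated: the root line at crop y≈325 lies on the crests and the back edge at y≈497 is parallel. Next I'll shut the fingers, go behind the back edge on the left side and lower there.

```bash
python3 -m jog '[[-20,0,0,0,0,0,1],[0,0,-24,0,0,0,1],[0,0,-24,0,0,0,1],[0,0,0,0,0,0,1],[0,30,0,0,0,0,1],[0,30,0,0,0,0,1],[0,10,0,0,0,0,1],[0,0,0,0,0,0,1]]'
python3 - <<'E'
from h import *
im=camera("wrist");cv2.imwrite("pics/w10.png",im);o=get_obs();print(o["eef_pos"],o["wrist_force"],o["torque"],o["opening"])
E
```

```text
time_s: 10.07
eef_pos: [0.4746, -0.1145, 0.0712]
eef_rot: [-0.515, 0.516, -0.487, 0.481]
wrist_force: [-0.6, -0.2, 0.4]
opening: -0.001
[ 0.47618393 -0.11523591  0.07320751] [-0.18428985  0.05514894  0.15235574] [-0.02793885 -0.043392   -0.00283123] 0.0018326835504634373
```

View pics/w10.png

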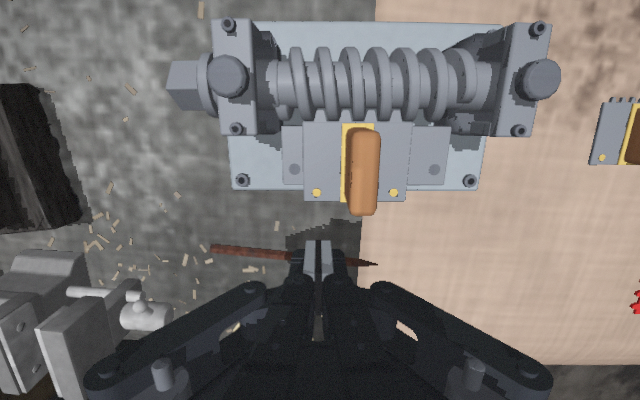

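```bash
python3 -m jog '[[0,15,0,0,0,0,1],[0,12,0,0,0,0,1],[0,0,4,0,0,0,1],[0,0,4,0,0,0,1],[0,0,0,0,0,0,1],[0,0,0,0,0,0,1]]'
python3 -m jog '[[0,0,1,0,0,0,1],[0,0,1,0,0,0,1],[0,0,0,0,0,0,1]]'
python3 - <<'E'
from h import *
im=camera("wrist");cv2.imwrite("pics/w11.png",im);o=get_obs();print(o["eef_pos"],o["wrist_force"],o["torque"],o["opening"])
cv2.imwrite("pics/s11.png",cv2.resize(camera("side")[120:210,260:360],None,fx=6,fy=6,interpolation=cv2.INTER_CUBIC))
E
```

```text
time_s: 10.62
eef_pos: [0.487, -0.116, 0.0494]
eef_rot: [0.516, -0.515, 0.483, -0.485]
wrist_force: [-0.5, 0.1, -0.6]
opening: -0.002
time_s: 10.87
eef_pos: [0.488, -0.1155, 0.0485]
eef_rot: [0.516, -0.515, 0.484, -0.484]
wrist_force: [0.4, -0.5, -0.4]
opening: 0.003
[ 0.48776263 -0.11543244  0.04830405] [-0.58195369  0.43482482 -0.03292306] [0.00161394 0.01321173 0.02675782] 0.0008286226127736183
```

View pics/w11.png

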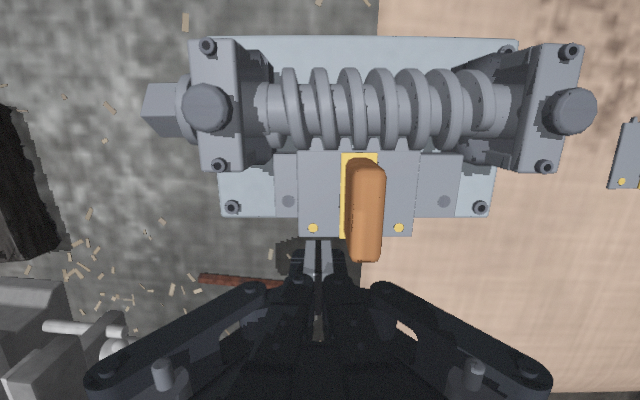

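View pics/s11.png

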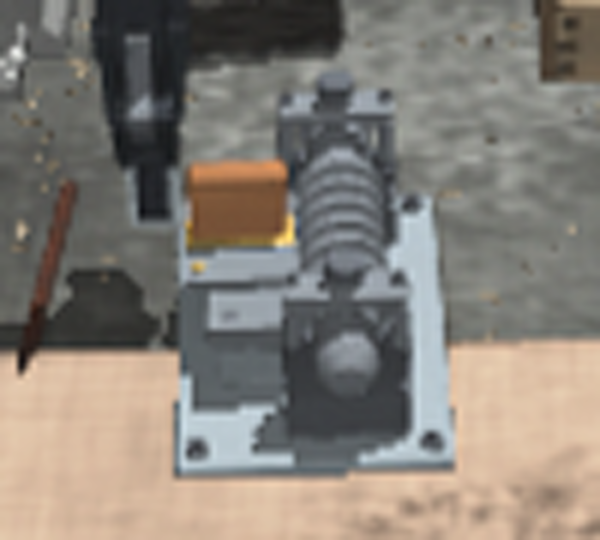

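The fingertips are just behind the back edge, left of the bar. I'll go slightly lower and feel forward.

```bash
python3 -m jog '[[0,3,0,0,0,0,1],[0,0,1,0,0,0,1],[0,0,0,0,0,0,1]]'; python3 -m jog '[[0,0,1,0,0,0,1],[0,0,0,0,0,0,1]]';python3 -m jog '[[0,0,0.7,0,0,0,1],[0,0,0,0,0,0,1]]'
```

```text
time_s: 11.22
eef_pos: [0.4884, -0.1152, 0.0447]
eef_rot: [-0.515, 0.516, -0.484, 0.484]
wrist_force: [-0.1, 0.5, -0.2]
opening: -0.005
time_s: 11.38
eef_pos: [0.4896, -0.1152, 0.0449]
eef_rot: [-0.516, 0.516, -0.484, 0.484]
wrist_force: [-0.4, 0.4, 0.2]
opening: 0.0
time_s: 11.55
eef_pos: [0.4898, -0.1151, 0.0449]
eef_rot: [-0.515, 0.516, -0.484, 0.484]
wrist_force: [-2.8, 0.6, 2.1]
opening: 0.0
```

```bash
python3 -m jog '[[0,0,0.3,0,0,0,1],[0,0,0,0,0,0,1],[0,0,0,0,0,0,1],[0,0,0,0,0,0,1],[0,0,0,0,0,0,1]]'
python3 - <<'E'
from h import *
im=camera("wrist");cv2.imwrite("pics/w12.png",im);o=get_obs();print(o["eef_pos"],o["wrist_force"],o["torque"],o["opening"])
cv2.imwrite("pics/w12c.png",cv2.resize(im[90:260,230:430],None,fx=3.5,fy=3.5,interpolation=cv2.INTER_CUBIC))
E
```

```text
time_s: 11.97
eef_pos: [0.4898, -0.1151, 0.0449]
eef_rot: [-0.515, 0.516, -0.484, 0.484]
wrist_force: [-5.6, -1.2, 3.8]
opening: 0.004
[ 0.48985385 -0.11507757  0.04487671] [-4.47998949 -0.52215889  3.89534967] [-0.12819511  0.81666181  0.00754643] -0.0003953704784108278
```

View pics/w12c.png

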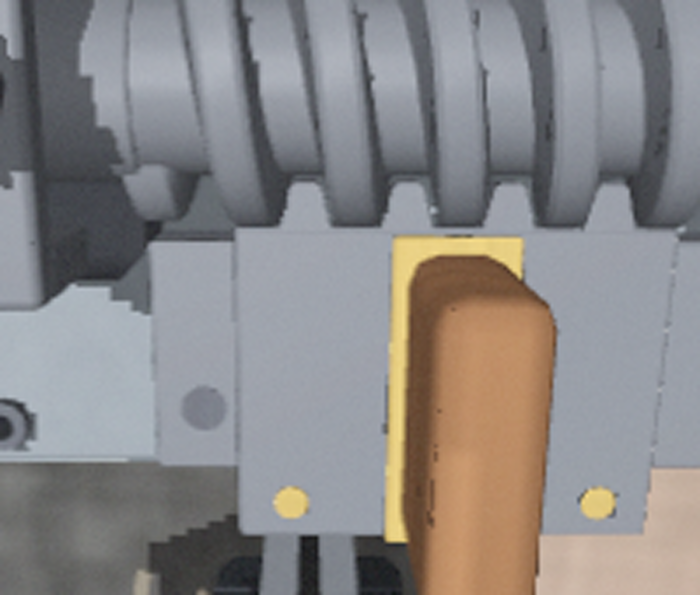

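The contact is about 5 N on the left of the back edge and the leaf hasn't moved. I'll cut the vertical component and hold again to be sure.

```bash
python3 -m jog '[[0,-0.4,0,0,0,0,1],[0,0,0,0,0,0,1],[0,0,0,0,0,0,1],[0,0,0,0,0,0,1]]';python3 -m jog '[[0,-0.3,0.1,0,0,0,1],[0,0,0,0,0,0,1],[0,0,0,0,0,0,1],[0,0,0,0,0,0,1]]'
```

```text
time_s: 12.35
eef_pos: [0.4899, -0.1149, 0.045]
eef_rot: [-0.515, 0.516, -0.484, 0.483]
wrist_force: [-4.9, -0.4, 0.3]
opening: -0.002
time_s: 12.68
eef_pos: [0.4899, -0.1149, 0.0453]
eef_rot: [-0.515, 0.516, -0.484, 0.483]
wrist_force: [-6.3, -0.7, -0.1]
opening: 0.001
```

Left press is done at about 6 N with no vertical force. Now back off, move 40 mm right, and press there.

```bash
python3 -m jog '[[0,0,-3,0,0,0,1],[0,0,-7,0,0,0,1],[20,0,0,0,0,0,1],[20,0,0,0,0,0,1],[0,0,4,0,0,0,1],[0,0,3,0,0,0,1],[0,0,0,0,0,0,1],[0,0,0,0,0,0,1]]'; python3 -m jog '[[0,0,1,0,0,0,1],[0,0,0,0,0,0,1],[0,0,0,0,0,0,1]]'; python3 -m jog '[[0,0,0.7,0,0,0,1],[0,0,0,0,0,0,1],[0,0,0,0,0,0,1]]'
```

```text
time_s: 13.35
eef_pos: [0.4903, -0.1546, 0.0457]
eef_rot: [0.516, -0.516, 0.484, -0.484]
wrist_force: [-0.4, -0.7, -0.7]
opening: -0.001
time_s: 13.6
eef_pos: [0.4911, -0.1547, 0.0456]
eef_rot: [-0.516, 0.516, -0.484, 0.484]
wrist_force: [0.5, -0.4, 0.8]
opening: 0.003
time_s: 13.85
eef_pos: [0.4919, -0.1551, 0.0457]
eef_rot: [0.516, -0.516, 0.484, -0.484]
wrist_force: [0.4, 0.2, 0.3]
opening: -0.0
```

```bash
python3 -m jog '[[0,0,0.5,0,0,0,1],[0,0,0,0,0,0,1],[0,0,0,0,0,0,1]]'
```

```text
time_s: 14.1
eef_pos: [0.4922, -0.1551, 0.0456]
eef_rot: [-0.515, 0.516, -0.484, 0.484]
wrist_force: [-0.3, 0.1, 0.6]
opening: -0.002
```

```bash
python3 -m jog '[[0,0,0.4,0,0,0,1],[0,0,0,0,0,0,1],[0,0,0,0,0,0,1]]'; python3 -m jog '[[0,0,0.3,0,0,0,1],[0,0,0,0,0,0,1],[0,0,0,0,0,0,1],[0,0,0,0,0,0,1]]'
python3 - <<'E'
from h import *
im=camera("wrist");o=get_obs();print(o["eef_pos"],o["wrist_force"],o["torque"],o["opening"])
cv2.imwrite("pics/w13c.png",cv2.resize(im[90:260,210:410],None,fx=3.5,fy=3.5,interpolation=cv2.INTER_CUBIC))
E
```

```text
time_s: 14.35
eef_pos: [0.4923, -0.1551, 0.0456]
eef_rot: [-0.515, 0.516, -0.484, 0.484]
wrist_force: [-3.5, -0.3, 2.2]
opening: -0.002
time_s: 14.68
eef_pos: [0.4923, -0.1551, 0.0456]
eef_rot: [-0.515, 0.516, -0.484, 0.484]
wrist_force: [-4.7, -0.7, 3.6]
opening: 0.002
[ 0.49234763 -0.155104    0.04559308] [-5.9682504  -1.59571311  3.58095327] [-0.2098682   0.97927329 -0.00454213] -0.000634312846703538
```

View pics/w13c.png

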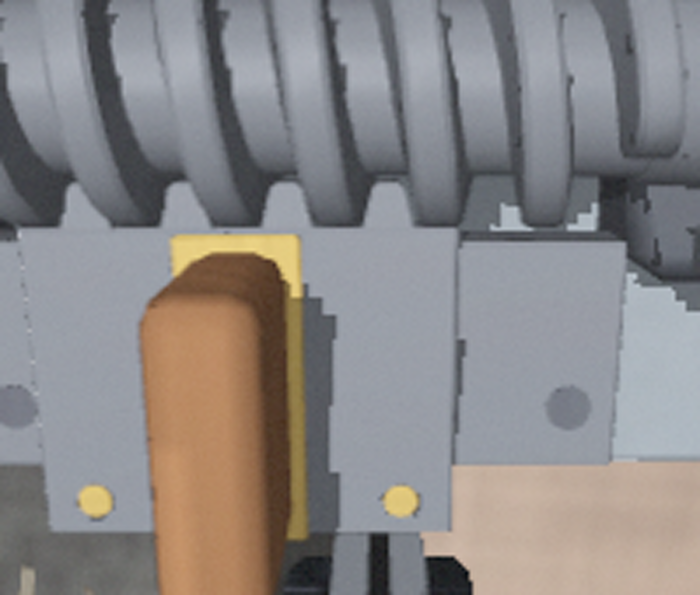

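The right press is at about 6 N, with the finger near crop x=378 and the leaf square and home. I'll zero the vertical component, hold, then back away and look.

```bash
python3 -m jog '[[0,-0.4,0,0,0,0,1],[0,0,0,0,0,0,1],[0,0,0,0,0,0,1]]';python3 -m jog '[[0,-0.3,0.1,0,0,0,1],[0,0,0,0,0,0,1],[0,0,0,0,0,0,1],[0,0,0,0,0,0,1]]'; python3 -m jog '[[0,0,-3,0,0,0,1],[0,0,-15,0,0,0,1],[0,-20,-5,0,0,0,1],[0,-35,0,0,0,0,1],[0,-35,0,0,0,0,1],[0,-10,0,0,0,0,1],[0,0,0,0,0,0,1],[0,0,0,0,0,0,1]]'
python3 - <<'E'
from h import *
im=camera("wrist");o=get_obs();print(o["eef_pos"],o["wrist_force"],o["opening"])
m=camera_model("wrist");np.save("w14.npy",m["pose"])
cv2.imwrite("pics/w14.png",im)
cv2.imwrite("pics/w14c.png",cv2.resize(im[20:220,190:420],None,fx=3,fy=3,interpolation=cv2.INTER_CUBIC))
cv2.imwrite("pics/s14.png",cv2.resize(camera("side")[120:210,260:360],None,fx=6,fy=6,interpolation=cv2.INTER_CUBIC))
cv2.imwrite("pics/t14.png",camera("top"))
E
```

```text
time_s: 14.98
eef_pos: [0.4923, -0.155, 0.0457]
eef_rot: [-0.515, 0.516, -0.484, 0.484]
wrist_force: [-4.4, -2.7, 1.1]
opening: -0.002
time_s: 15.32
eef_pos: [0.4923, -0.155, 0.0459]
eef_rot: [-0.515, 0.516, -0.484, 0.483]
wrist_force: [-4.9, -2.6, -0.6]
opening: -0.002
time_s: 15.98
eef_pos: [0.4709, -0.1566, 0.1468]
eef_rot: [0.516, -0.515, 0.483, -0.485]
wrist_force: [-0.0, 0.3, -0.5]
opening: -0.0
[ 0.46997346 -0.15614592  0.14556247] [-0.06681943 -0.14323166  0.06471084] -0.0022030158200021365
```

View pics/w14c.png

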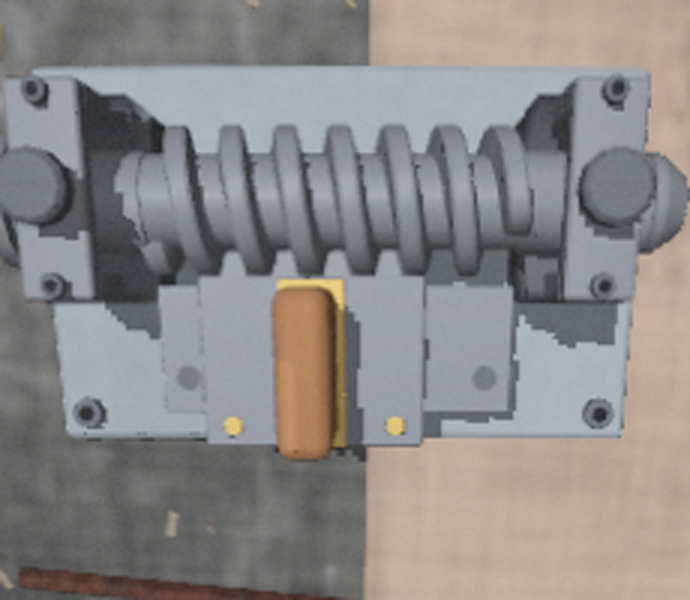

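View pics/s14.png

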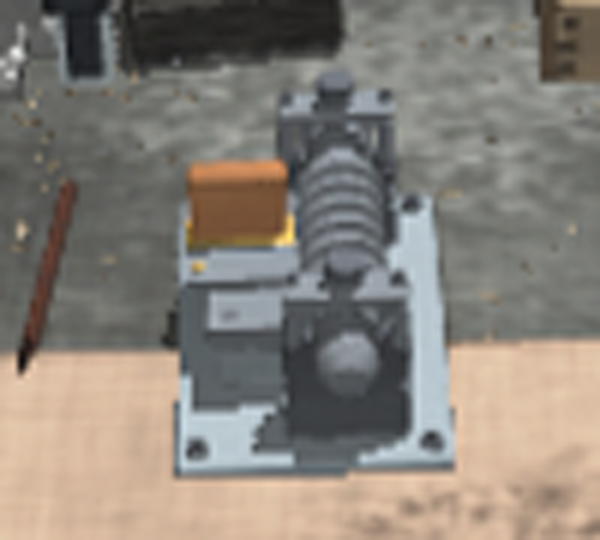

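View pics/t14.png

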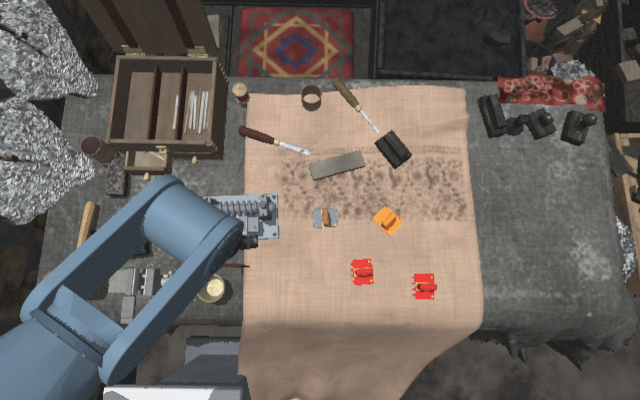

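The leaf lies flat with all four teeth in the grooves, its root line on the crests. It sits about 7 mm left of the rest's middle, within the 20 mm allowed. The other items haven't moved and the arm is clear, so I'm handing in.

```bash
python3 -c "
from h import *
hand_in()"
```

```text
the job is handed in; nothing more can be done
```

The coarse leaf is lying flat on the rest with all four teeth fully home in the thread. I handed the job in at about 16 s of the 67 s allowed; no verdict is reported.

- **Seating:** I slid the leaf in with its teeth already facing the grooves, found from the wrist picture. It stopped against the crests at about 8 N forward and 11 N down. The highest wrist force during the fit was about 16 N, well under the 40 N limit.
- **Rock test:** I let go and pressed the back edge forward about 20 mm left of its middle, then about 20 mm right, with about 5–6 N each time. It did not visibly move or rock. Each press began with 3–4 N of downward force, which I eased to about zero and then held.
- **Last look:** In the final pictures the root line lies on the crests and the leaf looks level. It is about 7 mm left of the rest's middle, within the 20 mm allowed. The finer leaf and the other bench items looked unmoved as far as they were in view; the arm blocks part of the top camera's picture. The gripper is clear.
- **Small disagreements:** The camera estimates of the stand's position differed by 2–4 mm, so I relied on contact for the final fit. The fingertips seem to reach a few millimetres past the stated TCP when nearly shut: they pressed on the plate with about 6 N at the grasp, with no visible effect.

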